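# Refit the spring of a pedal lifter

### The arm

A 6-joint arm with a two-finger parallel gripper is mounted at the origin on the work surface. World frame = base frame: x ahead of the robot, y to its left, z up, the work surface at z = 0. Lengths are in m, angles in rad, forces in N, time in s.
With the tool pointing down it reaches from about 0.425 to 0.95 m from the base axis. Payload 14.7 kg.
Tool frame: the origin (TCP) lies between the finger pads; the fingertips stand 19 mm ahead of it and the grasp point (between the pads) is the TCP; z points along the fingers, y is the direction in which the jaws open and shut (so a half turn about z gives the same grasp; the last joint's range is limited). The gripper opens to 85 mm and grips with 20 to 120 N. Pads are 22 mm wide; open, the fingers measure 114 mm over their backs; the gripper's body (76 mm by 85 mm) begins 54 mm behind the grasp point. The pads swing forward as they close: fully open they stand 13 mm farther back than shut.
Start: joints at [-1.353, 0.48, 1.596, -0, 1.065, -0.047], TCP at [0.17, -0.627, 0.229] pointing down, gripper open.
Joint ranges: [-2.75, 2.75], [-0.82, 2.05], [0.23, 2.67], [-1.56, 4.7], [0.09, 2.69], [-2.92, 2.92]. Speed limits (rad/s): [1.89, 1.89, 2.39, 3.01, 3.01, 3.01].

### API

Orientations are given as a unit quaternion [w, x, y, z].
In Python, from cell import ctrl gives the robot as it stands.
- The arm moves only by the tool play_rows, never from a script. Its argument "series" is a list of rows, each a list of 7 numbers: the shift along the world's x, y, z in cm, then the turn, a rotation vector about the world's x, y, z in rad, then the finger opening in cm, from 0 to 8.54. In form: [[dx, dy, dz, wx, wy, wz, gripper], ...]. A call has 1 to 10 rows; each row shifts and turns the pose as measured when the row begins; what a row does not reach is not made up. A row lasts 1/10 s, in which the tool goes at most 50 mm and 8.59 degrees, less where a joint would pass 70% of its speed; a pose out of reach is approached as far as the arm can. A call with a gripper value outside its range is refused whole. The fingers move at their own pace and stop on an object; "squeeze" is the grip in N (left out, the last holds). Time passes only in rows, so rows that do not move let the fingers close. It gives the time, the measured TCP pose, the force and the opening at its end, in the units of the state.
- ctrl.observe(): the state, without advancing time (a new reading comes with each control period).
- ctrl.camera(name): name is "scene" or "top"; returns the picture (400x640x3 uint8, red, green, blue); there is no depth.
- ctrl.camera_info(name): a dict with "K" (3x3 intrinsics, pixels), "distortion" ([k1, k2, p1, p2, k3] as OpenCV has them; the pictures are not rectified), "rvec" (rotation vector, rad) and "tvec" (3), from world to camera coordinates, as OpenCV has them. Camera axes: x right, y down, z forward; pixel columns grow to the right and rows downward; lengths in m; the calibration is good to about 2 mm. A picture is of the moment at which its call begins. camera_info takes no time and is no camera call.
- ctrl.job_done(): hands the job in, once; it reports no verdict.
The state is a dict: "time": time; "joints": joint angles; "joint_velocities": joint speeds; "tau": joint torques, N m; "position": TCP position; "tool_rot": TCP orientation; "ft_force": force on the tool from outside, world axes, zero at the start; "ft_torque": the same for the moment, N m; "finger_gap": finger opening in m.
Only numpy, scipy, OpenCV 4.12 (cv2) and the standard library are available. Lean on these libraries where they do the work, as an engineer would, in place of code of your own. Each camera call takes 0.05 s, during which the arm holds its last target. There are 200 camera calls.

### The job

The pedal lifter on the crate has lost its spring. Take the wider of the two coil springs, lower it over the upright rod (do not drop or force it; twist it slightly if the coils snag) until it sits fully down on its seat, and let go of it. Then press the pedal down to its stop for a moment, so that the spring rides up the rod, and let the pedal and spring come back down to rest, leaving the slim spring, the spray bottle and the jar standing where they are.

Things in the scene. Friction and masses are not known exactly. Their poses are not given: they have to be found in the camera images.
- spring_mid (a point): Centre (on the axis, half-way up) of the wider coil spring, loose and standing upright on the crate: bare steel wire 6 mm thick, 44 mm outside diameter, 100 mm long, clear bore 30.5 mm, same at both ends, about 0.18 kg; stiff, it does not shorten under these forces. z is its axis. It stands either left or right of the pedal lifter, with the slim spring on the other side.
- rod_seat (a point): On the rod's axis at the height of the spring seat, 52 mm above the crate top, in the grey steel pedal lifter. z is up along the rod; x points from pedal to rod (pad 170 mm away along -x). The seat is two blocks before and behind the rod; a seated spring's centre is 50 mm above this point. The pedal's fork lies beside the blocks, 1 mm lower; hinge brackets 62 mm high stand 65 mm away along -x.
- rod_end (a point): Top of the upright, fixed steel rod, 105 mm above rod_seat, 157 mm above the crate top, on the same axis. The rod has a 16 mm neck over its top 25 mm, widens over the next 10 mm and is 26 mm in diameter below that.
- pad_top (a point): Centre of the upper face of the black rubber pedal pad, 60 x 75 mm, 61 mm above the crate top when up; axes as rod_seat while up. It moves with the pedal and goes down 26 mm to the stop, and about 1 mm in direction x less.
- pedal (a joint): Angle of the pedal, a rocker hinged between pad and rod with a fork under the spring: 0 with the pad up (held so by a spring), 0.25 rad with the pad down on its stop. At the pad it takes 3 to 4 N to start and 7 to 10 N at the stop, where the fork has lifted a fitted spring by about 15 mm. It comes up by itself, damped, when let go.
- spring: The same wider spring; this origin is the centre of its lower end, 50 mm below spring_mid.
- lifter: The whole pedal lifter, bolted down, base 260 x 100 x 12 mm; this origin is the centre of the underside of its base, 85 mm from the rod's axis, axes as rod_seat.
- slim_mid (a point): Centre of the slim spring, a bystander standing upright: 25 mm diameter, 85 mm tall; too narrow for the rod.
- spray_mid (a point): Half-way up the clear spray bottle, a bystander, 72 mm diameter, 192 mm tall with its white head.
- jar_mid (a point): Half-way up the white jar, a bystander, 72 mm diameter, 110 mm tall.

How it is judged:
By the outcome, as a careful person would: the job done as asked, in the order asked, and still so for the second after the job is handed in, with the robot touching nothing.
It also fails if it takes over 61 s, if anything falls off the work surface, if the arm or the gripper's body presses on something with over 40 N, if the wrist force passes 120 N, or if a joint passes its speed limit or range.

## Working session

There is one attempt and no reset: what is moved stays moved. The work goes in short steps, Python scripts to look and compute and a tool call to move; the robot and the scene stay as the last step left them, time stands still between calls to the robot, and variables do not carry over. Pictures are saved under pics/ and viewed, about 8 in all and at most 12, crops included, and the job is handed in when it is done.

Besides the shell and the picture viewer there is one more tool, called after ">>>" as name(argument=value, ...) on one line, values as JSON. play_rows: Moves the arm, as the interface text tells. Its arguments: {"type":"object","properties":{"series":{"type":"array"},"squeeze":{"type":"number"}},"required":["series"]}

```bash
mkdir -p pics; python3 - <<'E'
from cell import ctrl
import cv2
for n in("scene","top"):
    cv2.imwrite(f"pics/{n}0.png",ctrl.camera(n)[:,:,::-1]); i=ctrl.camera_info(n); print(n,i)
s=ctrl.observe();print(s["time"],s["position"],s["tool_rot"],s["finger_gap"])
E
```

```text
scene {'K': array([[401.81433661,   0.        , 323.07614498],
       [  0.        , 401.81433661, 193.88924643],
       [  0.        ,   0.        ,   1.        ]]), 'distortion': array([-0.04189852,  0.        ,  0.        ,  0.        ,  0.        ]), 'rvec': array([ 0.74038087,  2.58820704, -1.17079287]), 'tvec': array([ 0.48760706, -0.12292723,  1.14303438])}
top {'K': array([[434.492136  ,   0.        , 329.73752334],
       [  0.        , 434.492136  , 200.09476999],
       [  0.        ,   0.        ,   1.        ]]), 'distortion': array([-0.08664207,  0.        ,  0.        ,  0.        ,  0.        ]), 'rvec': array([ 2.20212946, -2.15933672,  0.06958429]), 'tvec': array([-0.00164039,  0.5981261 ,  1.17175461])}
0.1 [ 0.17005037 -0.62697148  0.22854034] [-5.47982893e-04  9.91250290e-01  1.31994542e-01 -4.66779071e-05] 0.08540189295892946
```

View pics/scene0.png

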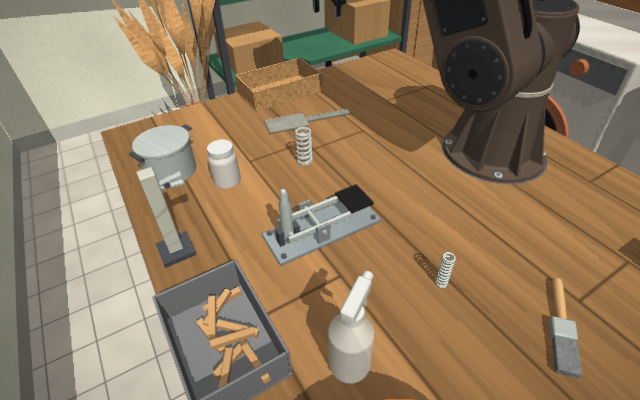

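View pics/top0.png

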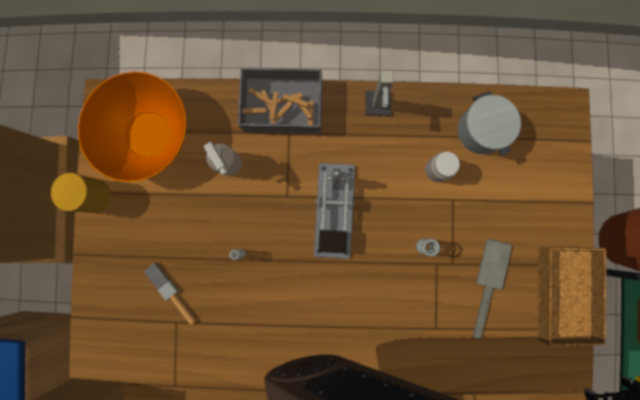

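```bash
python3 - <<'E'
import cv2,numpy as np
a=cv2.imread("pics/top0.png");b=cv2.imread("pics/scene0.png")
A=cv2.resize(a[150:270,300:460],None,fx=5,fy=5,interpolation=cv2.INTER_CUBIC)
B=cv2.resize(b[115:265,200:400],None,fx=4,fy=4,interpolation=cv2.INTER_CUBIC)
cv2.imwrite("pics/A.png",A);cv2.imwrite("pics/B.png",B)
E
```

```text
(no output)
```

View pics/A.png

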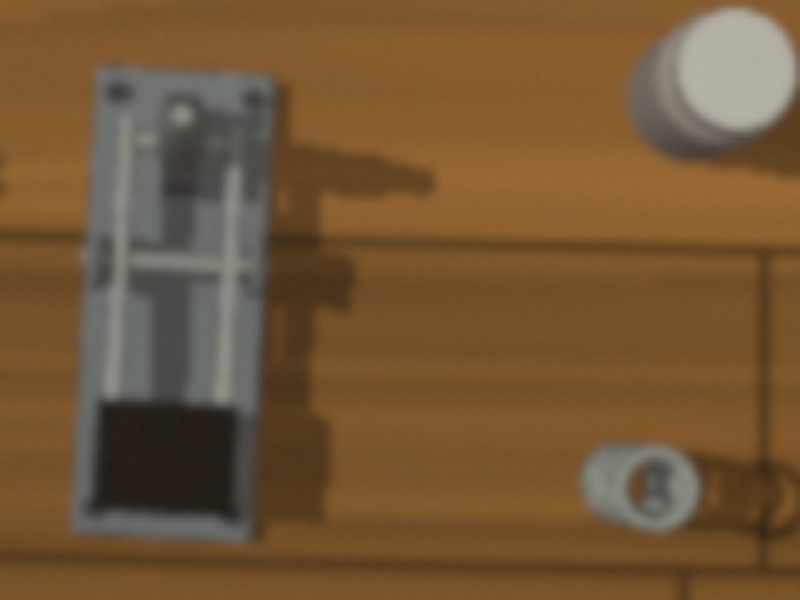

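View pics/B.png

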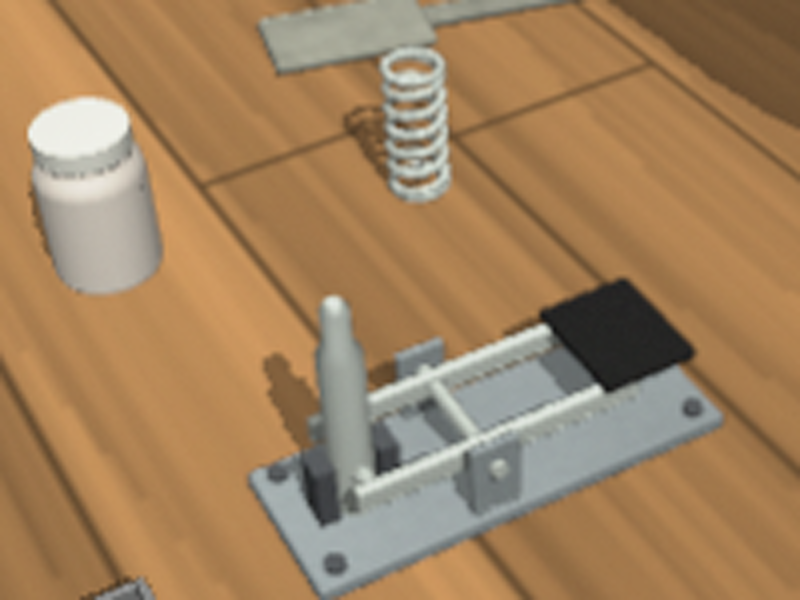

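```bash
cat > h.py <<'E'
import numpy as np,cv2
from cell import ctrl
I={n:ctrl.camera_info(n) for n in("top","scene")}
def ray(n,p):
    i=I[n];R=cv2.Rodrigues(i["rvec"])[0]
    u=cv2.undistortPoints(np.array([[p]],float),i["K"],i["distortion"])[0,0]
    d=R.T@np.r_[u,1];return -R.T@i["tvec"],d/np.linalg.norm(d)
def tri(a,b):
    A=np.zeros((3,3));v=np.zeros(3)
    L=[ray("top",a),ray("scene",b)]
    for c,d in L:
        P=np.eye(3)-np.outer(d,d);A+=P;v+=P@c
    x=np.linalg.solve(A,v);return x,[np.linalg.norm((np.eye(3)-np.outer(d,d))@(x-c))*1e3 for c,d in L]
def atz(n,p,z):
    c,d=ray(n,p);return c+d*(z-c[2])/d[2]
def proj(n,X):
    i=I[n];return cv2.projectPoints(np.atleast_2d(np.array(X,float)),i["rvec"],i["tvec"],i["K"],i["distortion"])[0][:,0]
cA=lambda x,y:((x+.5)/5-.5+300,(y+.5)/5-.5+150)
cB=lambda x,y:((x+.5)/4-.5+200,(y+.5)/4-.5+115)
E
python3 - <<'E'
from h import *
np.set_printoptions(precision=4,suppress=True)
for k,a,b in[("rod",(182,110),(334,300)),("spr top",(663,488),(413,66)),
 ("pad c",(166,457),(619,333)),("pad fl",(98,400),(612,387)),("pad fr",(238,404),(545,315)),
 ("base fl",(96,66),(322,592)),("base fr",(273,76),(250,478)),("base bl",(70,530),(722,418))]:
    print(k,*tri(cA(*a),cB(*b)))
print([ (proj("scene",p)) for p in []])
for z in(0,):print(atz("scene",cB(419,190),z))
print("base corners z=.012",[atz("top",cA(*p),.012)[:2] for p in((96,66),(273,76),(256,540),(70,530))])
E
```

```text
rod [ 0.6579 -0.0048  0.1587] [np.float64(0.3687709156807322), np.float64(0.36877091568057957)]
spr top [ 0.4763 -0.2558  0.0952] [np.float64(0.3405215676788187), np.float64(0.340521567678792)]
pad c [ 0.4867 -0.0002  0.0565] [np.float64(0.45080592055070107), np.float64(0.45080592055070073)]
pad fl [0.5164 0.0362 0.0587] [np.float64(0.1405184309877677), np.float64(0.14051843098787833)]
pad fr [ 0.5145 -0.0373  0.0561] [np.float64(1.5552567081475466), np.float64(1.5552567081476563)]
base fl [0.7027 0.0426 0.0115] [np.float64(0.30048349126674334), np.float64(0.3004834912666733)]
base fr [ 0.6993 -0.0562  0.0069] [np.float64(0.15314727346475254), np.float64(0.15314727346467283)]
base bl [0.4456 0.051  0.0087] [np.float64(1.0169060897158424), np.float64(1.0169060897158346)]
[]
[ 0.4816 -0.2471  0.    ]
base corners z=.012 [array([0.7024, 0.0427]), array([ 0.6986, -0.056 ]), array([ 0.4416, -0.0508]), array([0.445 , 0.0515])]
```

>>> play_rows(series=[[3.1,3.7,0,0,0,0,8.5],[3.1,3.7,0,0,0,0,8.5],[3.1,3.7,0,0,0,0,8.5],[3.1,3.7,0,0,0,0,8.5],[3.1,3.7,0,0,0,0,8.5],[3.1,3.7,0,0,0,0,8.5],[3.1,3.7,0,0,0,0,8.5],[3.1,3.7,0,0,0,0,8.5],[3.1,3.7,0,0,0,0,8.5],[0,0,0,0,0,0,8.5]], squeeze=30)

```text
time: 1.1
position: [0.4543, -0.2804, 0.2258]
tool_rot: [-0.002, 0.992, 0.13, -0.001]
ft_force: [0.2, -0.3, -0.5]
finger_gap: 0.085
```

>>> play_rows(series=[[2.3,2.6,0,0,0,0,8.5],[0,0,0,0,0,0,8.5]])

```text
time: 1.3
position: [0.4785, -0.2523, 0.2255]
tool_rot: [-0.002, 0.991, 0.131, -0.001]
ft_force: [0.5, -0.4, -0.3]
finger_gap: 0.0849
```

```bash
cat >> h.py <<'E'
np.set_printoptions(precision=4,suppress=True)
from scipy.spatial.transform import Rotation as Ro
def st():
    s=ctrl.observe();q=s["tool_rot"];R=Ro.from_quat([q[1],q[2],q[3],q[0]]).as_matrix();z=R[:,2]
    print("t",round(s["time"],2),"p",s["position"],"fix rot",np.cross(z,[0,0,-1]),"yaw",np.arctan2(R[1,0],R[0,0]),"F",s["ft_force"],"M",s["ft_torque"],"gap",s["finger_gap"]);return s
E
python3 -c "
from h import *
st();print(tri(cA(663,488),cB(413,66)),atz('top',cA(663,488),.098))"
```

```text
t 1.3 p [ 0.4785 -0.2523  0.2255] fix rot [-0.0032 -0.0021 -0.    ] yaw 0.2623004310734165 F [ 0.4957 -0.3725 -0.3446] M [-0.0106 -0.0057 -0.0064] gap 0.08490082631918607
(array([ 0.4763, -0.2558,  0.0952]), [np.float64(0.3405215676788187), np.float64(0.340521567678792)]) [ 0.4767 -0.2553  0.098 ]
```

>>> play_rows(series=[[-0.2,-0.25,-3,-0.003,-0.002,0,8.5],[0,0,-3,0,0,0,8.5],[0,0,-3,0,0,0,8.5],[0,0,-3,0,0,0,8.5],[0,0,-2.5,0,0,0,8.5],[0,0,0,0,0,0,8.5],[0,0,0,0,0,0,8.5]])

```text
time: 2.0
position: [0.4746, -0.2571, 0.0763]
tool_rot: [0.001, 0.991, 0.131, 0.0]
ft_force: [-0.2, -0.5, 0.2]
finger_gap: 0.0849
```

```bash
python3 -c "
from h import *
st()"
```

```text
t 2.0 p [ 0.4746 -0.2571  0.0763] fix rot [0.0013 0.0003 0.    ] yaw 0.2635887234518772 F [-0.2294 -0.5199  0.2238] M [ 0.0155 -0.0726  0.055 ] gap 0.08494060931545883
```

>>> play_rows(series=[[0.2,0.18,0,0.001,0,0,8.5],[0,0,0,0,0,0,6],[0,0,0,0,0,0,5],[0,0,0,0,0,0,4.6],[0,0,0,0,0,0,3.5],[0,0,0,0,0,0,3.5],[0,0,0,0,0,0,3.5],[0,0,0,0,0,0,3.5],[0,0,0,0,0,0,3.5]], squeeze=35)

```text
time: 2.9
position: [0.4787, -0.2568, 0.081]
tool_rot: [0.002, 0.991, 0.131, 0.003]
ft_force: [-0.4, -0.3, -1.6]
finger_gap: 0.0416
```

```bash
python3 -c "
from h import *
st()"
```

```text
t 2.9 p [ 0.4787 -0.2568  0.081 ] fix rot [0.0036 0.0056 0.    ] yaw 0.26356263032626326 F [-0.4224 -0.294  -1.5581] M [-0.0305  0.0498  0.0168] gap 0.041628206509792855
```

>>> play_rows(series=[[0,0,3,0.003,0.005,0,3.5],[0,0,4,0,0,0,3.5],[0,0,4,0,0,0,3.5],[0,0,3,0,0,0,3.5],[0,0,0,0,0,0,3.5]])

```text
time: 3.4
position: [0.4767, -0.2556, 0.2244]
tool_rot: [-0.001, 0.991, 0.131, -0.002]
ft_force: [-0.3, 0.6, -2.1]
finger_gap: 0.0416
```

```bash
python3 -c "
from h import *
st()
for n in('top','scene'): cv2.imwrite(f'pics/{n}1.png',ctrl.camera(n)[:,:,::-1])
b=cv2.imread('pics/scene1.png');s=ctrl.observe();u=proj('scene',s['position'])[0];print(u)
x,y=int(u[0])-60,max(0,int(u[1])-40);print(x,y)
cv2.imwrite('pics/C.png',cv2.resize(b[y:y+100,x:x+120],None,fx=6,fy=6,interpolation=cv2.INTER_CUBIC))"
```

```text
t 3.4 p [ 0.4767 -0.2556  0.2244] fix rot [-0.0021 -0.0038 -0.    ] yaw 0.2634429874874771 F [-0.275   0.632  -2.1481] M [-0.0126 -0.0174  0.0352] gap 0.041570020129417865
[300.6894  87.4947]
240 47
```

View pics/C.png

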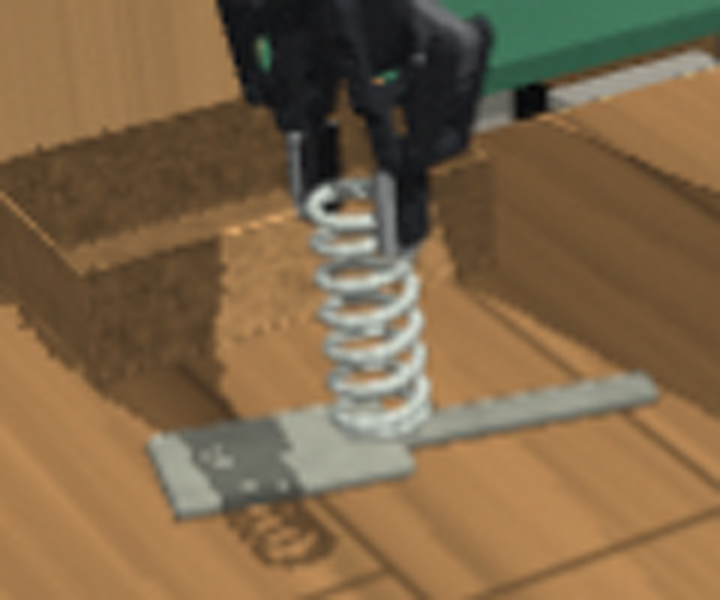

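```bash
python3 -c "
from h import *
s=st();p=s['position']
f=lambda u:((u-np.array([240,47])+.5)*6-.5)
for dz in(.02,-.077,-.08):
  P=p+[0,0,dz];print(dz,f(proj('scene',P)[0]),f(proj('scene',P+[.01,0,0])[0]),f(proj('scene',P+[0,.01,0])[0]),f(proj('scene',P+[0,0,.01])[0]))
a=cv2.imread('pics/top1.png');u=proj('top',p-[0,0,.08])[0];print(u)
"
```

```text
t 3.5 p [ 0.4752 -0.2547  0.2211] fix rot [-0.0043 -0.0075 -0.    ] yaw 0.2634428329044644 F [-1.3031  0.338  -1.5486] M [ 0.0019  0.0104 -0.0198] gap 0.04169978762709061
0.02 [363.922  199.8421] [342.1    206.0795] [376.0366 209.1683] [362.5393 176.5798]
-0.077 [376.4864 410.6192] [356.0444 417.2661] [387.9441 420.7404] [375.2585 390.0672]
-0.08 [376.8519 416.735 ] [356.45   423.3921] [388.2903 426.8764] [375.6284 396.2598]
[435.9351 248.4231]
```

>>> play_rows(series=[[0,0,3,0.002,0.004,0,3.5],[0,0,3,0,0,0,3.5],[2.5,3.5,0,0,0,0,3.5],[2.5,3.5,0,0,0,0,3.5],[2.5,3.5,0,0,0,0,3.5],[2.5,3.5,0,0,0,0,3.5],[2.5,3.5,0,0,0,0,3.5],[2.5,3.5,0,0,0,0,3.5],[2.5,3.5,0,0,0,0,3.5],[0,0,0,0,0,0,3.5]])

```text
time: 4.5
position: [0.6483, 0.0017, 0.2643]
tool_rot: [-0.009, 0.991, 0.129, -0.017]
ft_force: [-1.0, -0.4, -1.6]
finger_gap: 0.0416
```

```bash
python3 -c "
from h import *
st()"
```

```text
t 4.5 p [0.6483 0.0017 0.2643] fix rot [-0.0137 -0.0355 -0.    ] yaw 0.25858729770288275 F [-0.9886 -0.3617 -1.576 ] M [-0.0391 -0.0152 -0.009 ] gap 0.0415832305896183
```

>>> play_rows(series=[[0.5,-0.4,0.8,-0.014,-0.035,0,3.5],[0,0,0,0,0,0,3.5],[0,0,0,0,0,0,3.5]])

```text
time: 4.8
position: [0.6518, -0.0028, 0.2683]
tool_rot: [0.001, 0.992, 0.129, -0.002]
ft_force: [-0.2, 0.2, -1.4]
finger_gap: 0.0414
```

```bash
cat > look.py <<'E'
from h import *
import sys
t=sys.argv[1]
s=st();p=s["position"];b=ctrl.camera('scene')[:,:,::-1];st()
u=proj('scene',p-[0,0,.06])[0];x,y=int(u[0])-45,max(0,int(u[1])-37)
cv2.imwrite('pics/%s.png'%t,cv2.resize(b[y:y+75,x:x+90],None,fx=8,fy=8,interpolation=cv2.INTER_CUBIC))
f=lambda u:((u-np.array([x,y])+.5)*8-.5)
print("crop",x,y)
for dz in(.02,-.078):
  P=p+[0,0,dz];print(dz,f(proj('scene',P)[0]),"d/cm",(proj('scene',[P+[.01,0,0],P+[0,.01,0],P+[0,0,.01]])-proj('scene',P))*8)
print("rod end",f(proj('scene',[.6574,-.005,.157])[0]),"shoulder",f(proj('scene',[.6574,-.005,.122])[0]))
E
python3 look.py D
```

```text
t 4.8 p [ 0.6518 -0.0028  0.2683] fix rot [ 0.0018 -0.0041  0.    ] yaw 0.2594097296292049 F [-0.1559  0.1776 -1.4431] M [-0.0325 -0.018  -0.0088] gap 0.04139157542475676
t 4.85 p [ 0.6519 -0.0029  0.2686] fix rot [ 0.0019 -0.0037  0.    ] yaw 0.259165423175567 F [-0.1904 -0.4055 -1.809 ] M [0.0525 0.0457 0.0153] gap 0.04161429714551984
crop 239 132
0.02 [334.1529  15.1092] d/cm [[-40.8107  13.8036]
 [ 20.7388  21.1486]
 [ -4.0466 -38.8041]]
-0.078 [370.3496 360.6795] d/cm [[-37.2001  14.3374]
 [ 19.3205  22.3332]
 [ -3.4272 -32.6025]]
rod end [357.0921 468.5137] shoulder [368.7569 572.4021]
```

View pics/D.png

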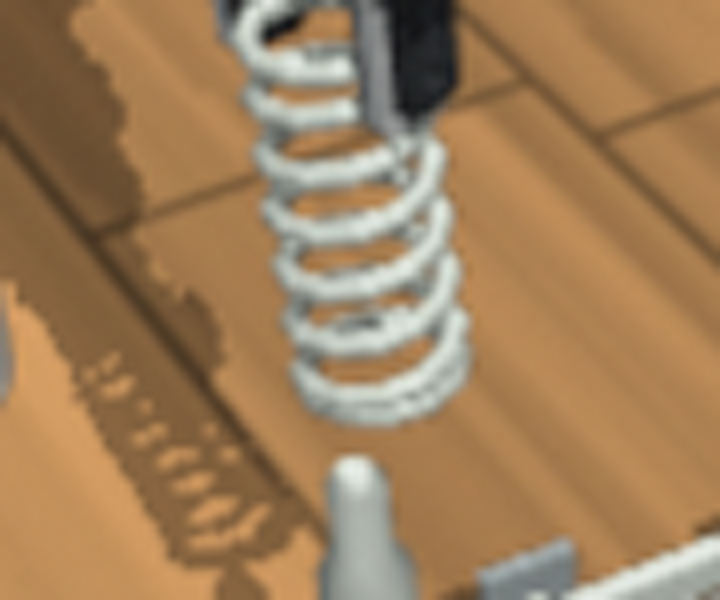

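>>> play_rows(series=[[0.55,-0.2,0,0.016,-0.057,0,3.5],[0,0,0,0,0,0,3.5],[0,0,0,0,0,0,3.5]])

```text
time: 5.15
position: [0.6563, -0.0074, 0.2689]
tool_rot: [-0.004, 0.991, 0.128, 0.027]
ft_force: [1.1, -0.2, -2.0]
finger_gap: 0.042
```

```bash
python3 look.py E
```

```text
t 5.15 p [ 0.6563 -0.0074  0.2689] fix rot [-0.0139  0.0532  0.    ] yaw 0.25589575648235136 F [ 1.0591 -0.2485 -1.9572] M [-0.0041  0.0392 -0.0108] gap 0.04201916724459311
t 5.2 p [ 0.6564 -0.0074  0.2689] fix rot [-0.0138  0.0533  0.    ] yaw 0.2560559111947951 F [-0.1528 -0.3022 -0.5379] M [-0.0215  0.0456  0.0132] gap 0.04161781250685816
crop 235 131
0.02 [338.1712  17.4917] d/cm [[-40.9007  13.7591]
 [ 20.4472  21.0646]
 [ -4.3005 -38.802 ]]
-0.078 [376.6492 363.0987] d/cm [[-37.2767  14.2937]
 [ 19.0772  22.2578]
 [ -3.6439 -32.6102]]
rod end [389.0921 476.5137] shoulder [400.7569 580.4021]
```

View pics/E.png

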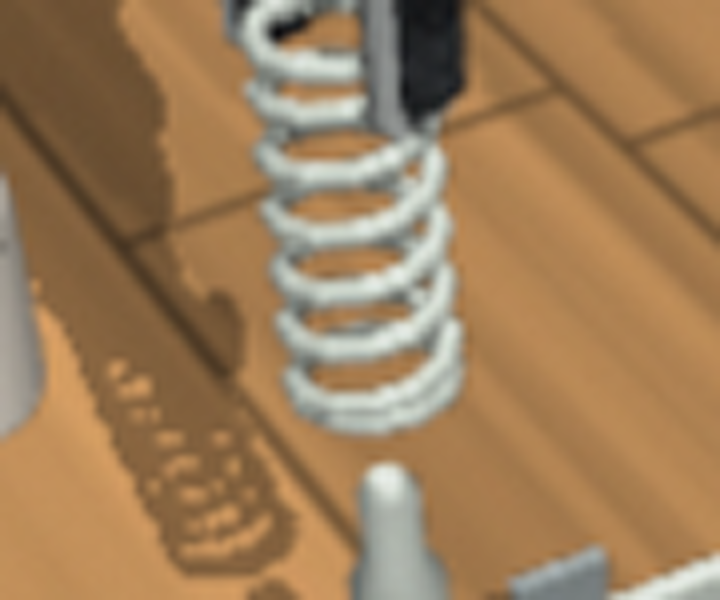

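>>> play_rows(series=[[0.06,0.24,0,0,0,0,3.5],[0,0,-0.7,0,0,0,3.5],[0,0,-0.7,0,0,0,3.5],[0,0,-0.7,0,0,0,3.5],[0,0,0,0,0,0,3.5]])

```text
time: 5.7
position: [0.6569, -0.0047, 0.2455]
tool_rot: [-0.003, 0.991, 0.128, 0.026]
ft_force: [-0.6, -0.2, -1.3]
finger_gap: 0.0419
```

```bash
python3 -c "
from h import *
st()"
```

```text
t 5.7 p [ 0.6569 -0.0047  0.2455] fix rot [-0.0133  0.0504  0.    ] yaw 0.25606278361989065 F [-0.5576 -0.2081 -1.3296] M [ 0.0008  0.0559 -0.0396] gap 0.04194336023803753
```

>>> play_rows(series=[[0,-0.02,-0.6,0.001,-0.003,0,3.5],[0,0,-0.6,0,0,0,3.5],[0,0,-0.6,0,0,0,3.5],[0,0,-0.5,0,0,0,3.5],[0,0,0,0,0,0,3.5]])

```text
time: 6.2
position: [0.6566, -0.0048, 0.2198]
tool_rot: [-0.004, 0.991, 0.128, 0.027]
ft_force: [0.1, 0.7, -1.7]
finger_gap: 0.0418
```

```bash
python3 look.py F
```

```text
t 6.2 p [ 0.6566 -0.0048  0.2198] fix rot [-0.0145  0.0526  0.    ] yaw 0.2562094225458012 F [ 0.1237  0.6747 -1.7387] M [-0.0003 -0.0014 -0.0134] gap 0.04177832398437881
t 6.25 p [ 0.6567 -0.0048  0.2202] fix rot [-0.0144  0.053   0.    ] yaw 0.2561577762630004 F [ 0.4758  0.1218 -1.3271] M [ 0.0005  0.0749 -0.0002] gap 0.041593804595661
crop 238 151
0.02 [338.2288  44.0147] d/cm [[-39.082   14.1449]
 [ 19.8258  21.8705]
 [ -3.9274 -35.5469]]
-0.078 [373.4585 361.574 ] d/cm [[-35.7427  14.4826]
 [ 18.5204  22.6915]
 [ -3.3436 -30.0388]]
rod end [365.0921 316.5137] shoulder [376.7569 420.4021]
```

View pics/F.png

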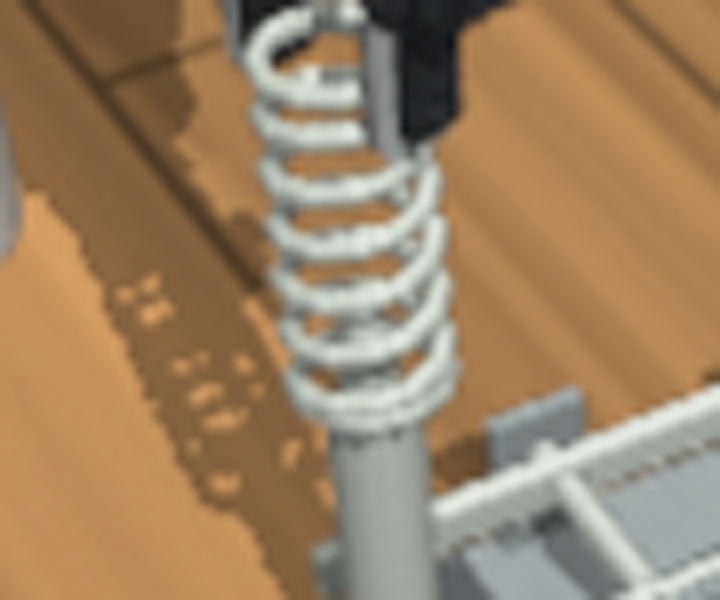

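>>> play_rows(series=[[0.04,-0.02,-0.4,0,0,0,3.5],[0,0,-0.4,0,0,0,3.5],[0,0,-0.4,0,0,0,3.5],[0,0,-0.3,0,0,0,3.5],[0,0,0,0,0,0,3.5]])

```text
time: 6.75
position: [0.6578, -0.0056, 0.2048]
tool_rot: [-0.003, 0.991, 0.128, 0.028]
ft_force: [-0.5, -2.1, -1.5]
finger_gap: 0.0417
```

```bash
python3 -c "
from h import *
st()"
```

```text
t 6.75 p [ 0.6578 -0.0056  0.2048] fix rot [-0.0136  0.0547  0.    ] yaw 0.25635593551372593 F [-0.473  -2.0517 -1.515 ] M [-0.5269  0.0298 -0.0187] gap 0.04166480118059786
```

>>> play_rows(series=[[-0.03,-0.1,-0.2,0,0,0,3.5],[0,0,-0.3,0,0,0,3.5],[0,0,-0.3,0,0,0,3.5],[0,0,0,0,0,0,3.5]])

```text
time: 7.15
position: [0.6578, -0.0073, 0.1965]
tool_rot: [-0.003, 0.991, 0.128, 0.028]
ft_force: [0.2, -4.0, -3.7]
finger_gap: 0.0418
```

```bash
python3 -c "
from h import *
st()"
```

```text
t 7.15 p [ 0.6578 -0.0073  0.1965] fix rot [-0.0127  0.0556  0.    ] yaw 0.25649633588425325 F [ 0.248  -4.0128 -3.7037] M [-0.9208  0.1546 -0.0302] gap 0.04181979461653052
```

>>> play_rows(series=[[0,-0.12,0,0,0,0,3.5],[0,0,0,0,0,0,3.5]])

```text
time: 7.35
position: [0.6575, -0.0083, 0.1961]
tool_rot: [-0.003, 0.991, 0.128, 0.028]
ft_force: [0.9, -2.3, -2.2]
finger_gap: 0.0414
```

```bash
python3 -c "
from h import *
st()"
```

```text
t 7.35 p [ 0.6575 -0.0083  0.1961] fix rot [-0.0133  0.0547  0.    ] yaw 0.2562037110607131 F [ 0.8843 -2.2528 -2.2377] M [-0.3488  0.0368 -0.0021] gap 0.04142031456540301
```

>>> play_rows(series=[[0,-0.1,0,0,0,0,3.5],[0,0,-0.3,0,0,0,3.5],[0,0,-0.3,0,0,0,3.5],[0,0,0,0,0,0,3.5]])

```text
time: 7.75
position: [0.6574, -0.0088, 0.1897]
tool_rot: [-0.003, 0.991, 0.128, 0.028]
ft_force: [-0.3, -0.7, -0.9]
finger_gap: 0.0416
```

```bash
python3 -c "
from h import *
st()"
```

```text
t 7.75 p [ 0.6574 -0.0088  0.1897] fix rot [-0.0141  0.0546  0.    ] yaw 0.25617643934719425 F [-0.3031 -0.6727 -0.8752] M [-0.1148  0.1362  0.0449] gap 0.04157905626982287
```

>>> play_rows(series=[[0,0,-0.3,0,0,0,3.5],[0,0,-0.3,0,0,0,3.5],[0,0,-0.3,0,0,0,3.5],[0,0,-0.3,0,0,0,3.5],[0,0,0,0,0,0,3.5]])

```text
time: 8.25
position: [0.6572, -0.0087, 0.1763]
tool_rot: [-0.004, 0.991, 0.128, 0.028]
ft_force: [-0.7, -0.9, -1.9]
finger_gap: 0.0418
```

```bash
python3 -c "
from h import *
st()"
```

```text
t 8.25 p [ 0.6572 -0.0087  0.1763] fix rot [-0.0142  0.0541  0.    ] yaw 0.2561982418322251 F [-0.6601 -0.8714 -1.9129] M [-0.1365  0.0836  0.0055] gap 0.0417563807857803
```

>>> play_rows(series=[[0,0,-0.3,0,0,0,3.5],[0,0,-0.3,0,0,0,3.5],[0,0,-0.3,0,0,0,3.5],[0,0,-0.3,0,0,0,3.5],[0,0,0,0,0,0,3.5]])

```text
time: 8.75
position: [0.6572, -0.0087, 0.1632]
tool_rot: [-0.004, 0.991, 0.128, 0.028]
ft_force: [-0.8, 0.0, -1.9]
finger_gap: 0.0416
```

```bash
python3 look.py G
```

```text
t 8.75 p [ 0.6572 -0.0087  0.1632] fix rot [-0.0142  0.0541  0.    ] yaw 0.2561835340893196 F [-0.7882  0.0114 -1.9169] M [-0.1556  0.1343 -0.006 ] gap 0.04162304219988081
t 8.8 p [ 0.6573 -0.0087  0.1634] fix rot [-0.0142  0.0542  0.    ] yaw 0.2561928692329734 F [-1.6987 -0.0941 -1.8915] M [-0.1153  0.083   0.0006] gap 0.04157735725215918
crop 239 171
0.02 [341.5822  66.3484] d/cm [[-37.0205  14.3026]
 [ 18.914   22.2925]
 [ -3.6458 -32.1754]]
-0.078 [374.4    354.8976] d/cm [[-33.9965  14.4694]
 [ 17.7132  22.7892]
 [ -3.1237 -27.3822]]
rod end [357.0921 156.5137] shoulder [368.7569 260.4021]
```

View pics/G.png

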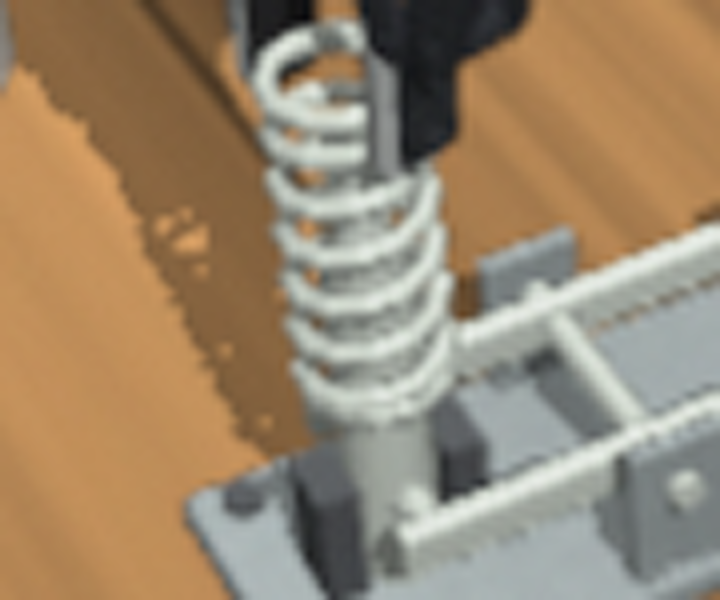

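>>> play_rows(series=[[0,0,-0.3,0,0,0,3.5],[0,0,-0.3,0,0,0,3.5],[0,0,-0.3,0,0,0,3.5],[0,0,-0.3,0,0,0,3.5],[0,0,-0.3,0,0,0,3.5],[0,0,-0.3,0,0,0,3.5],[0,0,0,0,0,0,3.5]])

```text
time: 9.5
position: [0.6574, -0.0087, 0.1439]
tool_rot: [-0.004, 0.991, 0.128, 0.028]
ft_force: [0.6, -0.9, -1.1]
finger_gap: 0.0418
```

```bash
python3 -c "
from h import *
st()"
```

```text
t 9.5 p [ 0.6574 -0.0087  0.1439] fix rot [-0.0142  0.0545  0.    ] yaw 0.25617799852677703 F [ 0.6303 -0.8848 -1.1487] M [-0.1161  0.1949 -0.014 ] gap 0.04184811507163168
```

>>> play_rows(series=[[0,0,-0.2,0,0,0,3.5],[0,0,-0.2,0,0,0,3.5],[0,0,-0.2,0,0,0,3.5],[0,0,-0.2,0,0,0,3.5],[0,0,-0.2,0,0,0,3.5],[0,0,0,0,0,0,3.5]])

```text
time: 10.1
position: [0.6575, -0.0087, 0.1331]
tool_rot: [-0.004, 0.991, 0.128, 0.028]
ft_force: [-0.9, -0.9, -2.6]
finger_gap: 0.042
```

```bash
python3 -c "
from h import *
st()"
```

```text
t 10.1 p [ 0.6575 -0.0087  0.1331] fix rot [-0.0142  0.0547  0.    ] yaw 0.2561605100944529 F [-0.9384 -0.9081 -2.6314] M [-0.0947  0.1099 -0.0024] gap 0.04200967608812175
```

>>> play_rows(series=[[0,0,-0.15,0,0,0,3.5],[0,0,-0.15,0,0,0,3.5],[0,0,-0.1,0,0,0,3.5],[0,0,-0.1,0,0,0,3.5]])

```text
time: 10.5
position: [0.6608, -0.0084, 0.1323]
tool_rot: [-0.003, 0.991, 0.128, 0.032]
ft_force: [-5.5, 0.2, 10.7]
finger_gap: 0.0416
```

```bash
python3 -c "
from h import *
st()"
```

```text
t 10.5 p [ 0.6608 -0.0084  0.1323] fix rot [-0.0144  0.0624  0.    ] yaw 0.2561808857578099 F [-5.5349  0.1504 10.74  ] M [0.1356 0.8253 0.0652] gap 0.04163076632476248
```

>>> play_rows(series=[[-0.3,0,0.03,0,0.007,0,3.5],[0,0,0,0,0,0,3.5]])

```text
time: 10.7
position: [0.6579, -0.0084, 0.1331]
tool_rot: [-0.003, 0.991, 0.128, 0.029]
ft_force: [-1.0, -0.3, -2.3]
finger_gap: 0.0417
```

```bash
python3 -c "
from h import *
st()"
```

```text
t 10.7 p [ 0.6579 -0.0084  0.1331] fix rot [-0.0142  0.0559  0.    ] yaw 0.25616560213235207 F [-0.9819 -0.3462 -2.3388] M [-0.0953  0.0982  0.0139] gap 0.041697752010534786
```

>>> play_rows(series=[[0,0,-0.07,0,0,0,3.5],[0,0,0,0,0,0,4.3],[0,0,0,0,0,0,4.6],[0,0,0,0,0,0,5],[0,0,0,0,0,0,6],[0,0,0,0,0,0,7],[0,0,0,0,0,0,7]])

```text
time: 11.4
position: [0.6583, -0.0083, 0.1321]
tool_rot: [-0.004, 0.991, 0.128, 0.029]
ft_force: [-0.8, -0.1, -0.1]
finger_gap: 0.07
```

```bash
python3 look.py H; python3 -c "
import cv2
from cell import ctrl
cv2.imwrite('pics/top2.png',ctrl.camera('top')[:,:,::-1])"
```

```text
t 11.4 p [ 0.6583 -0.0083  0.1321] fix rot [-0.0144  0.0564  0.    ] yaw 0.2559475584471943 F [-0.7934 -0.0937 -0.1388] M [ 0.0435  0.0177 -0.0336] gap 0.06999630653164064
t 11.45 p [ 0.6583 -0.0083  0.1322] fix rot [-0.0144  0.0565  0.    ] yaw 0.2559718230076789 F [-0.4035  0.514  -0.1217] M [-0.0262  0.0577 -0.0122] gap 0.07016948630757712
crop 240 182
0.02 [341.5123  77.0823] d/cm [[-36.05    14.4062]
 [ 18.5081  22.5412]
 [ -3.496  -30.5407]]
-0.078 [373.0323 351.4626] d/cm [[-33.1691  14.4928]
 [ 17.3516  22.8861]
 [ -3.0042 -26.0764]]
rod end [349.0921  68.5137] shoulder [360.7569 172.4021]
```

View pics/H.png

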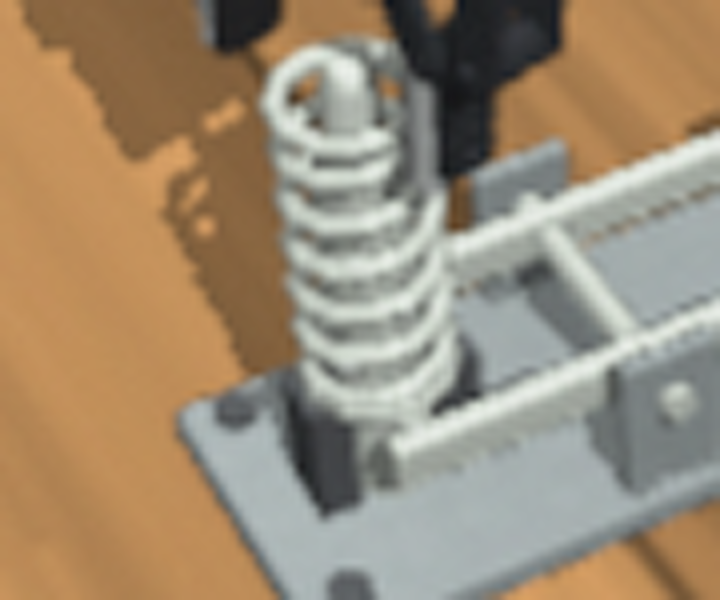

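>>> play_rows(series=[[0,0.2,0,0,0,0,8.5],[0,0,1.5,0,0,0,8.5],[0,0,2.5,0,0,0,8.5],[0,0,3,0,0,0,8.5],[0,0,3,-0.014,0.056,0,8.5],[-4,0,0,0,0,0,3],[-4,0,0,0,0,0,0],[-4,0.2,0,0,0,0,0],[-4,0.3,0,0,0,0,0],[0,0,0,0,0,0,0]])

```text
time: 12.5
position: [0.4967, -0.0009, 0.2465]
tool_rot: [0.001, 0.992, 0.128, 0.004]
ft_force: [0.6, -0.3, 0.4]
finger_gap: 0.0118
```

```bash
python3 -c "
from h import *
st()"
```

```text
t 12.5 p [ 0.4967 -0.0009  0.2465] fix rot [0.0011 0.0087 0.    ] yaw 0.25594816215906735 F [ 0.5628 -0.2881  0.3542] M [ 0.0248 -0.0032 -0.0209] gap 0.011814075189359188
```

>>> play_rows(series=[[-1,0,-3,0.001,0.008,0,0],[0,0,-3,0,0,0,0],[0,0,-3,0,0,0,0],[0,0,-2.5,0,0,0,0],[0,0,-1.5,0,0,0,0],[0,0,-0.5,0,0,0,0],[0,0,0,0,0,0,0]])

```text
time: 13.2
position: [0.4913, -0.0011, 0.1159]
tool_rot: [0.002, 0.992, 0.128, 0.007]
ft_force: [0.4, -0.8, 0.4]
finger_gap: -0.0004
```

```bash
python3 -c "
from h import *
st()"
```

```text
t 13.2 p [ 0.4913 -0.0011  0.1159] fix rot [0.0011 0.015  0.    ] yaw 0.2562150524297246 F [ 0.3916 -0.8122  0.3827] M [ 0.0341 -0.0032 -0.0166] gap -0.0004010538633964094
```

>>> play_rows(series=[[-0.4,0,-1.5,0,0.014,0,0],[0,0,-1.2,0,0,0,0],[0,0,-0.5,0,0,0,0],[0,0,-0.4,0,0,0,0],[0,0,-0.4,0,0,0,0],[0,0,-0.4,0,0,0,0],[0,0,-0.4,0,0,0,0]])

```text
time: 13.9
position: [0.4899, -0.0012, 0.0676]
tool_rot: [0.001, 0.992, 0.128, 0.003]
ft_force: [-0.4, -0.1, 0.0]
finger_gap: 0.0004
```

```bash
python3 -c "
from h import *
st()"
```

```text
t 13.9 p [ 0.4899 -0.0012  0.0676] fix rot [0.0015 0.0056 0.    ] yaw 0.2562517773656532 F [-0.4176 -0.1077  0.0069] M [ 0.009   0.0201 -0.0026] gap 0.0004130250148963784
```

>>> play_rows(series=[[0,0,-0.3,0,0.005,0,0],[0,0,-0.3,0,0,0,0],[0,0,0,0,0,0,0]])

```text
time: 14.2
position: [0.4898, -0.0012, 0.0608]
tool_rot: [0.001, 0.992, 0.128, -0.0]
ft_force: [1.0, 0.3, 0.4]
finger_gap: -0.0
```

```bash
python3 -c "
from h import *
st()
b=ctrl.camera('scene')[:,:,::-1]
cv2.imwrite('pics/I.png',cv2.resize(b[120:270,240:400],None,fx=4.5,fy=4,interpolation=cv2.INTER_CUBIC))"
```

```text
t 14.2 p [ 0.4898 -0.0012  0.0608] fix rot [ 0.0015 -0.0002  0.    ] yaw 0.25628622767950937 F [0.9508 0.291  0.4412] M [-0.0587 -0.0041 -0.0016] gap -2.303765067841676e-05
```

View pics/I.png

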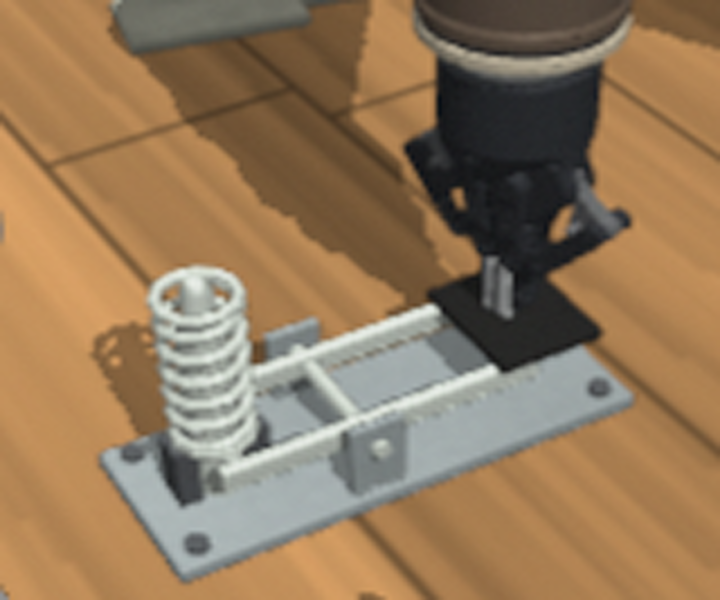

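>>> play_rows(series=[[0,0,-0.3,0,0,0,0],[0,0,-0.3,0,0,0,0],[0,0,-0.3,0,0,0,0]])

```text
time: 14.55
position: [0.4894, -0.0012, 0.0519]
tool_rot: [0.001, 0.992, 0.128, -0.0]
ft_force: [-3.0, -0.2, 5.0]
finger_gap: -0.0006
```

```bash
python3 -c "
from h import *
st()"
```

```text
t 14.55 p [ 0.4894 -0.0012  0.0519] fix rot [ 0.0015 -0.0004  0.    ] yaw 0.2562964115754897 F [-2.9805 -0.1542  5.0177] M [-0.0515  0.4692  0.0147] gap -0.0005919344299149758
```

>>> play_rows(series=[[0,0,-0.3,0,0,0,0],[0,0,-0.3,0,0,0,0],[0,0,-0.3,0,0,0,0],[0,0,-0.3,0,0,0,0],[0,0,-0.3,0,0,0,0]])

```text
time: 15.05
position: [0.4891, -0.0012, 0.0365]
tool_rot: [0.001, 0.992, 0.128, -0.0]
ft_force: [-1.7, 0.1, 7.3]
finger_gap: 0.0001
```

```bash
python3 -c "
from h import *
st()"
```

```text
t 15.05 p [ 0.4891 -0.0012  0.0365] fix rot [ 0.0015 -0.0001  0.    ] yaw 0.25625112505002823 F [-1.7196  0.1312  7.3417] M [-0.0167  0.1412  0.0424] gap 5.615697502927003e-05
```

>>> play_rows(series=[[0,0,-0.3,0,0,0,0],[0,0,-0.2,0,0,0,0],[0,0,-0.15,0,0,0,0]])

```text
time: 15.35
position: [0.4896, -0.0013, 0.0323]
tool_rot: [0.001, 0.992, 0.128, 0.001]
ft_force: [-13.4, 0.4, 60.0]
finger_gap: -0.0001
```

```bash
python3 -c "
from h import *
st()"
```

```text
t 15.35 p [ 0.4896 -0.0013  0.0323] fix rot [0.0017 0.0021 0.    ] yaw 0.25642744561142305 F [-13.3791   0.4462  59.975 ] M [0.0725 2.0315 0.0037] gap -5.971112218996416e-05
```

>>> play_rows(series=[[0,0,0.02,0,0,0,0],[0,0,0,0,0,0,0],[0,0,0,0,0,0,0]])

```text
time: 15.65
position: [0.4892, -0.0012, 0.0348]
tool_rot: [0.001, 0.992, 0.128, 0.002]
ft_force: [-1.5, -0.0, 6.0]
finger_gap: 0.0
```

```bash
python3 -c "
from h import *
st()
cv2.imwrite('pics/press.png',ctrl.camera('scene')[:,:,::-1])"
```

```text
t 15.65 p [ 0.4892 -0.0012  0.0348] fix rot [0.0018 0.0034 0.    ] yaw 0.2564918244361764 F [-1.5101 -0.0458  5.9535] M [-0.0209  0.3645  0.0201] gap 2.3837874876847426e-05
```

>>> play_rows(series=[[0,0,-0.12,0,0,0,0],[0,0,-0.05,0,0,0,0],[0,0,-0.03,0,0,0,0],[0,0,-0.03,0,0,0,0]])

```text
time: 16.1
position: [0.4893, -0.0012, 0.0343]
tool_rot: [0.001, 0.992, 0.128, 0.002]
ft_force: [-4.1, -0.4, 15.0]
finger_gap: -0.0
```

```bash
python3 -c "
from h import *
st()
cv2.imwrite('pics/press2.png',ctrl.camera('scene')[:,:,::-1]);st()"
```

```text
t 16.1 p [ 0.4893 -0.0012  0.0343] fix rot [0.002  0.0051 0.    ] yaw 0.256567941194459 F [-4.0558 -0.4335 15.0137] M [ 0.0206  0.5666 -0.0121] gap -4.06205004113838e-05
t 16.15 p [ 0.4893 -0.0012  0.0342] fix rot [0.002 0.005 0.   ] yaw 0.25656282953825865 F [-4.8098  0.5437 15.3936] M [-0.035   0.6131  0.0153] gap 8.257111646959184e-05
```

>>> play_rows(series=[[0,0,0.4,0,0,0,0],[0,0,0.4,0,0,0,0],[0,0,0.5,0,0,0,0],[0,0,0.5,0,0,0,0],[0,0,0.5,0,0,0,0],[0,0,0.6,0,0,0,0],[0,0,1.5,0,0,0,0],[0,0,3,0,0,0,0],[0,0,3,0,0,0,0],[0,0,3,0,0,0,0]])

```text
time: 17.15
position: [0.4865, -0.0011, 0.1711]
tool_rot: [0.001, 0.992, 0.128, -0.001]
ft_force: [0.4, -0.2, 0.9]
finger_gap: 0.0
```

>>> play_rows(series=[[0,0,2,0,0,0,0],[0,0,0,0,0,0,0],[0,0,0,0,0,0,0],[0,0,0,0,0,0,0],[0,0,0,0,0,0,0],[0,0,0,0,0,0,0]])

```text
time: 17.75
position: [0.4865, -0.0011, 0.1944]
tool_rot: [0.001, 0.992, 0.128, 0.001]
ft_force: [-0.6, -0.4, -0.3]
finger_gap: -0.0002
```

```bash
python3 -c "
from h import *
st()
e=ctrl.camera('scene')[:,:,::-1];cv2.imwrite('pics/end.png',e)
a=cv2.imread('pics/press2.png')
c=lambda b:b[140:290,240:385]
m=np.hstack([cv2.resize(c(x),None,fx=2.7,fy=2.7,interpolation=cv2.INTER_CUBIC) for x in(a,e)])
m=np.vstack([m,cv2.resize(e[90:400,110:500],None,fx=.6,fy=.6,interpolation=cv2.INTER_AREA).copy() if 0 else np.zeros((0,m.shape[1],3),np.uint8)])
s=cv2.resize(e,(290,181));pad=np.zeros((181,m.shape[1],3),np.uint8);pad[:,:290]=s
o=cv2.imread('pics/scene0.png');pad[:,300:590]=cv2.resize(o,(290,181))
cv2.imwrite('pics/J.png',np.vstack([m,pad]))"
```

```text
t 17.75 p [ 0.4865 -0.0011  0.1944] fix rot [0.0017 0.0014 0.    ] yaw 0.256453613461197 F [-0.6321 -0.4159 -0.3425] M [ 0.0029 -0.022  -0.0067] gap -0.00017943299565922722
```

View pics/J.png

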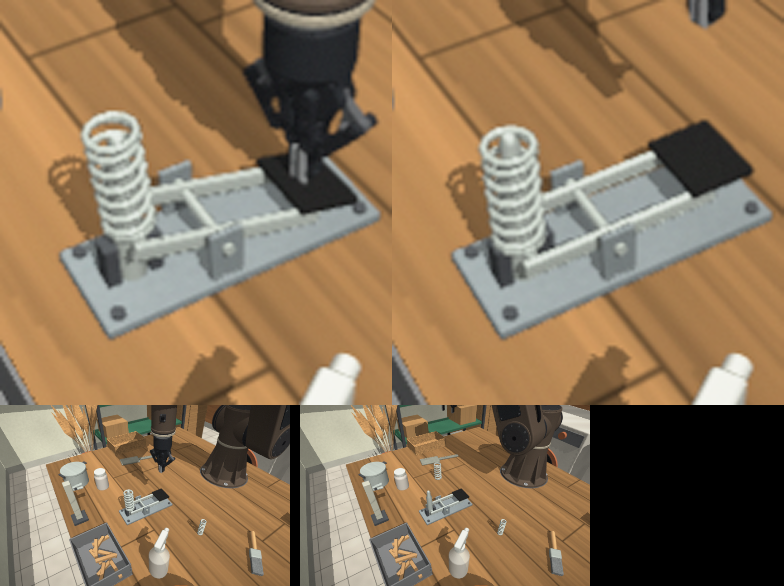

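The picture shows the pressed state on the left, with the pad down and the spring lifted off its seat. On the right, afterwards, the pad is up and the spring is back on the seat blocks. The bystanders have not moved. I'm handing the job in.

```bash
python3 -c "
from cell import ctrl
print(ctrl.job_done())"
```

```text
the job is handed in; nothing more can be done
None
```

The job is done and handed in at about 17.8 s of the 61 s allowed. I lowered the wider spring over the rod onto its seat and let go of it. I then pressed the pedal to its stop, held it there briefly, and eased it back up.

**Last checks:**
- **Pressed:** the picture shows the pad down and the spring raised off its seat, with 15 N at the pad when it was taken.
- **After release:** the pad is up, the spring is seated and upright with the rod tip just showing, and the gripper is clear of everything. The slim spring, spray bottle and jar stand where they were.

**What disagreed or went less well:**
- **Tilted grasp:** the spring was about 3° off in the grip, so I tilted the tool to compensate. It touched the rod lightly at the shoulder (about 4 N sideways) and needed about 4 mm of sideways correction. At the seat, contact reached about 11 N.
- **Force at the stop:** the first press peaked at about 60 N at the wrist, through the fingertips, before I backed off. That is under the 120 N wrist limit. I took the 40 N limit to cover only the arm and the gripper's body.
- **Readings that did not match the data given:** the fingertips met the pad about 20 mm lower than the stated 19 mm tip offset implied. The gripper also read 41.6 mm on the 44 mm spring. I worked by measured force at the pedal, so neither affected the result.

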